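# Tighten the pivot nut of a sideboard drawer front with its adjustable wrench

## Robot

A 6-joint arm with a two-finger parallel gripper is mounted at the origin on the work surface. World frame = base frame: x ahead of the robot, y to its left, z up, the work surface at z = 0. Lengths are in m, angles in degrees, forces in N, time in s.
With the tool pointing down it reaches from about 0.35 to 0.975 m from the base axis. Payload 7.1 kg.
Tool frame: the origin (TCP) lies at the centre of the arm's flange, where the gripper is bolted on; the fingertips stand 182 mm ahead of it and the grasp point (between the pads) lies 163 mm ahead of it; z points along the fingers, y is the line along which they close (so a half turn about z gives the same grasp; the last joint's range is limited). The gripper opens to 88 mm and grips with 3 to 60 N. Pads are 20 mm wide; open, the fingers measure 115 mm over their backs; the gripper's body (75 mm by 178 mm) begins 61 mm behind the grasp point.
Start: joints at [75.802, 24.242, 93.386, -0, 62.372, -1.089], TCP at [0.142, 0.609, 0.405] pointing down, gripper open.
Joint ranges: [-172.04, 172.04], [-51.8, 120.97], [4.93, 147.93], [-75.15, 255.16], [6.16, 154.13], [-145.62, 145.62]. Speed limits (degrees/s): [136.94, 136.94, 172.46, 180, 180, 180].

## Interface

Orientations are given as [roll, pitch, yaw] about the fixed x, y, z axes, in that order (R = Rz(yaw) Ry(pitch) Rx(roll)).
In Python, from plant import manip, viewer gives the robot as it stands. The module is installed in compiled form; this text tells all that it offers. Calls block until the motion is done:
- manip.movep(position, orientation): joint-space move of the TCP to a pose.
- manip.line_to(position, attitude=None, max_speed=0.15): straight line of the TCP; attitude=None keeps the orientation; max_speed is the mean speed in m/s.
- manip.movej(angles): joint-space move.
- manip.move_gripper(opening, grip_force=None): finger opening in m; grip_force is the grip in N (None keeps the last); returns when the fingers have stopped.
- manip.sleep(seconds).
- manip.solve_ik(position, orientation): joint angles nearest the present ones, or None.
- manip.get_obs(): the state.
- viewer.snapshot(name): name is "scene" or "side" or "wrist"; returns a dict with "image" (384x512x3 uint8, red, green, blue), "vfov" (degrees; the focal length in pixels is half the picture's height over the tangent of half this angle, whatever the lens; pixels are square), "cx", "cy" (the principal point, pixels), "R" (3x3) and "t" (3): a world point X has camera coordinates R X + t. Camera axes: x right, y down, z forward; pixel columns grow to the right and rows downward; lengths in m; the calibration is good to about 2 mm. A picture is of the moment at which its call begins. There is no depth.
A pose or a line that the arm cannot do raises manip.Unreachable and nothing moves.
- manip.job_done(): hands the job in; it is judged then, once.
The state is a dict: "time": time; "qpos": joint angles; "qvel": joint speeds; "joint_efforts": joint torques, N m; "tcp_pos": TCP position; "tcp_rot": TCP orientation; "wrist_force": force on the tool from outside, world axes, zero at the start; "moment": the same for the moment, N m; "gripper_width": finger opening in m; "finger_force": force on a finger pad.
Only numpy, scipy, OpenCV 4.12 (cv2) and the standard library are available. Lean on these libraries where they do the work, as an engineer would, in place of code of your own. Each camera call takes 0.05 s, during which the arm holds its last target. There are 200 camera calls.

## Task

Two small white drawer fronts stand on the sideboard, each with an adjustable wrench hung on its pivot nut. On the front with the larger nut and longer wrench, roll the wrench's worm clockwise (seen from above) by its knurled wheel until the jaws just fit the nut, then press the handle down to its stop pin so that the nut is tightened, and let go. Leave the smaller wrench as it is.

Things in the scene. Friction and masses are not known exactly. Their poses are not given: they have to be found in the camera images.
- worm_grip (a point): Centre of the round knurled steel thumb wheel (30 mm dia., 24 mm tall, axis upright) atop the larger wrench's worm, 212 mm above the table; clear all round above the wrench head (182 mm) and white front (18 mm thick, top 170 mm). Grip from above at any yaw, 15 N or more (it takes 0.1 N m). Fixed to wrench, not worm: x out of the front's face, y towards handle end, z up the worm axis.
- worm (a joint): Roll of the larger wrench's worm, rad, growing clockwise seen from above; starts 0 to 0.3 and stays where left. Gap left between jaws and nut = 7 mm - 6 mm per rad: the jaws meet the nut at 1.17 rad, where it stops and the fingers slip. With over about 1.6 mm of gap the jaws have too much play or slip round the nut.
- handle_push (a point): Middle of the handle's top edge on the larger wrench, 200 mm from the nut's axis along y and 10 mm above it; axes as worm_grip. Handle: level steel bar 10 mm thick (x), 20 mm deep, from 68 to 240 mm from the nut; free space under it beyond 90 mm. It swings down about the nut's axis (along x, 150 mm above the table) by 0.50 rad to a stop pin, takes about 2 N here, and stays where left.
- nut (a joint): Turn of the larger nut (36 mm across flats), rad, 0 at the start, growing as the handle goes down (clockwise seen facing the nut: tighter). Only fitted jaws turn it. Its axis is 37 mm back along y and 62 mm below worm_grip.
- spare_wrench (a joint): Downward swing of the smaller wrench's handle, rad, 0 = level. A bystander of the same looks on the other white front, up to 0.5 m to the left or right of the larger one: 180 mm long, nut 25 mm across flats, thumb wheel 21 mm dia.

How it is judged:
By the outcome, as a careful person would: the job done as asked, in the order asked, and still so for the second after the job is handed in, with the robot touching nothing.
It also fails if it takes over 46 s, if anything falls off the work surface, if the arm or the gripper's body presses on something with over 40 N, if the wrist force passes 120 N, or if a joint passes its speed limit or range.

## Working session

There is one attempt and no reset: what is moved stays moved. The work goes in short steps, each a Python script; the robot and the scene stay as the last script left them, time stands still between calls to the robot, and variables do not carry over. Pictures are saved under pics/ and viewed, at most 10 in all, crops included, and the job is handed in when it is done.

```bash
mkdir -p pics; cat > h.py <<'E'
import numpy as np, cv2
from plant import manip, viewer
def snap(n, f):
    s=viewer.snapshot(n); cv2.imwrite(f"pics/{f}.png", cv2.cvtColor(s["image"],cv2.COLOR_RGB2BGR))
    h=s["image"].shape[0]; s["f"]=h/2/np.tan(np.radians(s["vfov"])/2); s["R"]=np.array(s["R"]); s["t"]=np.array(s["t"]); return s
def ray(s,u,v):
    d=s["R"].T@np.array([(u-s["cx"])/s["f"],(v-s["cy"])/s["f"],1]); return -s["R"].T@s["t"], d/np.linalg.norm(d)
def onz(s,u,v,z):
    o,d=ray(s,u,v); return o+d*(z-o[2])/d[2]
def proj(s,X):
    c=s["R"]@np.array(X)+s["t"]; return s["cx"]+s["f"]*c[0]/c[2], s["cy"]+s["f"]*c[1]/c[2]
def tri(a,ua,b,ub):
    o1,d1=ray(a,*ua); o2,d2=ray(b,*ub)
    k=np.linalg.lstsq(np.c_[d1,-d2],o2-o1,rcond=None)[0]; p,q=o1+k[0]*d1,o2+k[1]*d2
    return (p+q)/2, np.linalg.norm(p-q)
E
python3 - <<'E'
from h import *
import pickle
d={n:snap(n,n+"0") for n in ["scene","side","wrist"]}
pickle.dump(d,open("s0.pkl","wb"))
im=[cv2.imread(f"pics/{n}0.png") for n in d]
for n in d: print(n, d[n]["f"], -d[n]["R"].T@d[n]["t"], d[n]["R"][2])
cv2.imwrite("pics/both.png",cv2.resize(np.vstack([np.hstack(im[:2]),np.hstack([im[2],im[2]*0])]),(800,600)))
print(manip.get_obs())
E
```

```text
scene 432.1548740870565 [ 1.14963991 -0.55388882  0.92259323] [-0.55858188  0.51735607 -0.64832783]
side 389.8877341628151 [0.33730512 0.58625141 0.79619807] [ 0.22712793 -0.68339553 -0.69381802]
wrist 270.1173571757319 [0.07412043 0.62373547 0.38400733] [ 0.25083998 -0.06099403 -0.96610508]
{'time': 0.15, 'qpos': array([ 7.58022972e+01,  2.42744085e+01,  9.34202174e+01, -1.98095531e-03,
        6.23738749e+01, -1.08661901e+00]), 'qvel': array([ 0.01993209, -0.12592133, -0.1840583 , -0.07047496, -0.04979169,
       -0.02073718]), 'joint_efforts': array([-5.01203867e-04, -5.44988608e+01, -2.73921078e+01,  6.43534097e-02,
        2.04257987e-02, -7.69468261e-05]), 'tcp_pos': array([0.14167954, 0.60850882, 0.4040877 ]), 'tcp_rot': array([-1.79931478e+02,  4.54651600e-04,  1.66889836e+02]), 'wrist_force': array([0.28844202, 0.17999559, 0.68842086]), 'moment': array([-0.03675467, -0.01585062, -0.01537107]), 'finger_force': 0.0, 'gripper_width': 0.08771907722517924}
```

View pics/both.png

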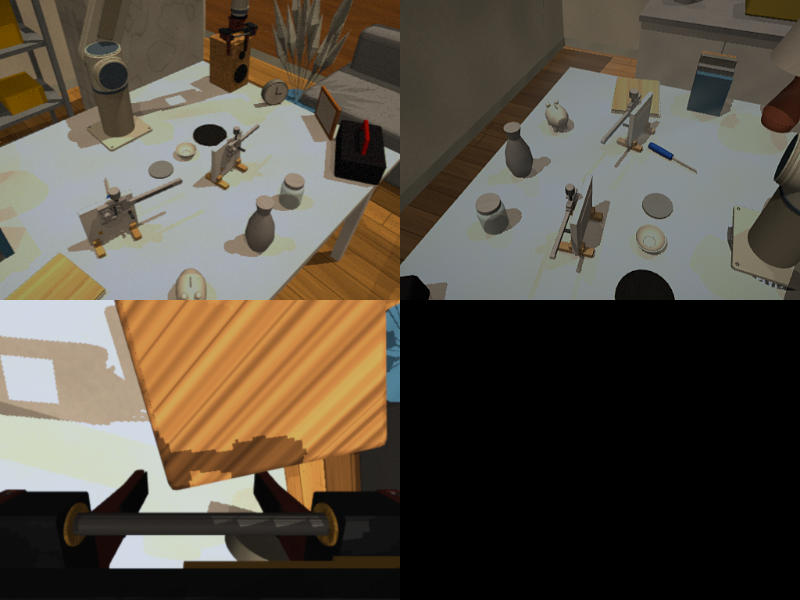

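The scene view shows two fronts: one at about (115,200) and one at (230,155) in the montage. I'll enlarge both in each view.

```bash
python3 - <<'E'
import cv2,numpy as np
a=cv2.imread("pics/scene0.png");b=cv2.imread("pics/side0.png")
A=a[145:345,90:350]; B=b[95:345,180:340]
cv2.imwrite("pics/cropA.png",cv2.resize(A,None,fx=3,fy=3,interpolation=cv2.INTER_CUBIC))
B1=cv2.resize(b[100:210,245:345],None,fx=4,fy=4,interpolation=cv2.INTER_CUBIC)
B2=cv2.resize(b[225:335,185:285],None,fx=4,fy=4,interpolation=cv2.INTER_CUBIC)
cv2.imwrite("pics/cropB.png",np.hstack([B1,B2]))
E
```

```text
(no output)
```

View pics/cropA.png

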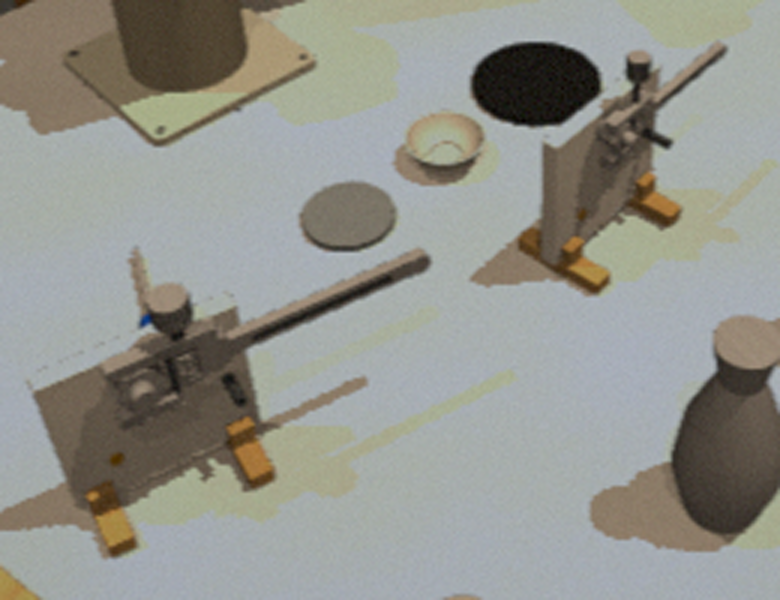

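View pics/cropB.png

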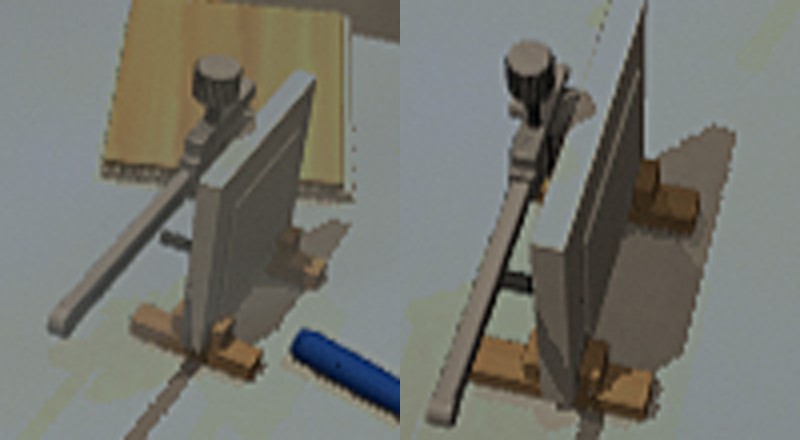

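```bash
python3 - <<'E'
from h import *; import pickle
d=pickle.load(open("s0.pkl","rb")); S,D=d["scene"],d["side"]
P=lambda u,v:(90+u/3,145+v/3); F=lambda u,v:(245+u/4,100+v/4); N=lambda u,v:(185+(u-400)/4,225+v/4)
for n,a,b in [("far wheeltop",P(169,294),F(217,64)),("far wheelctr",P(170,311),F(218,85)),("far end top",P(420,258),F(58,322)),
 ("near wheeltop",P(638,58),N(529,54)),("near ctr",P(638,69),N(530,72)),("near end",P(720,48),N(440,410))]:
    print(n,*tri(S,a,D,b), onz(S,*a,.224),onz(D,*b,.224),onz(S,*a,.212),onz(D,*b,.212))
for nm,s,x in [("left/far",D,F(241,80)[0]-F(195,80)[0]),("near",D,N(555,80)[0]-N(504,80)[0])]: print(nm,x)
E
```

```text
far wheeltop [ 0.5062906  -0.29639145  0.22393565] 0.0012872492627866389 [ 0.50711658 -0.2962355   0.224     ] [ 0.50589636 -0.29708842  0.224     ] [ 0.49607971 -0.29180969  0.212     ] [ 0.50943202 -0.31561361  0.212     ]
far wheelctr [ 0.5046599  -0.29856944  0.20619619] 0.002140799460213175 [ 0.52191783 -0.30461133  0.224     ] [ 0.49899234 -0.27312255  0.224     ] [ 0.51113521 -0.30032939  0.212     ] [ 0.5023832  -0.29114513  0.212     ]
far end top [ 0.54701607 -0.09577279  0.14949842] 0.00039152528188741634 [ 0.60527153 -0.13985844  0.224     ] [ 0.52273662 -0.0173489   0.224     ] [ 0.59592071 -0.13274648  0.212     ] [ 0.52662545 -0.03000747  0.212     ]
near wheeltop [0.5465699  0.1636303  0.22192895] 0.0025079436338848386 [0.5495025  0.16206132 0.224     ] [0.54485087 0.16433617 0.224     ] [0.53919371 0.17435947 0.212     ] [0.54920347 0.15548787 0.212     ]
near ctr [0.54658302 0.16436412 0.20920747] 0.0029959304095636737 [0.56043115 0.1501258  0.224     ] [0.54017862 0.17404554 0.224     ] [0.55031009 0.16221893 0.212     ] [0.54443323 0.16540086 0.212     ]
near end [0.53020996 0.30815362 0.15028877] 0.0027382159866642924 [0.5903481  0.22658331 0.224     ] [0.50720869 0.33918514 0.224     ] [0.58074094 0.23998977 0.212     ] [0.51077186 0.33400373 0.212     ]
left/far 11.5
near 12.75
```

The far front (scene left) has the longer wrench: wheel to handle end is 205 mm, against about 145 mm on the near one. Wheel centre is about (0.506, -0.297) and the handle heading about 78.5°. I'll move above it and refine with the wrist camera.

```bash
python3 - <<'E'
from h import *; import pickle
manip.line_to([.142,.609,.52],max_speed=.3)
manip.movep([.506,-.297,.50],[180,0,78.5])
o=manip.get_obs(); print(o["time"],o["tcp_pos"],o["tcp_rot"],o["qpos"])
d={n:snap(n,n+"1") for n in ["scene","side","wrist"]}
pickle.dump(d,open("s1.pkl","wb"))
w=d["wrist"]; print(proj(w,[.506,-.297,.224]), proj(w,[.506,-.297,.200]))
E
```

```text
4.0917 [ 0.50632133 -0.29646662  0.50002143] [ 1.79996695e+02 -5.67645771e-03  7.85556080e+01] [-3.15138291e+01  1.55806258e+01  9.28912694e+01  6.81725085e-03
  7.15269483e+01 -2.00715969e+01]
(np.float64(255.4565671491228), np.float64(194.47500299367277)) (np.float64(255.5553582856834), np.float64(188.52300684247967))
```

View pics/wrist1.png

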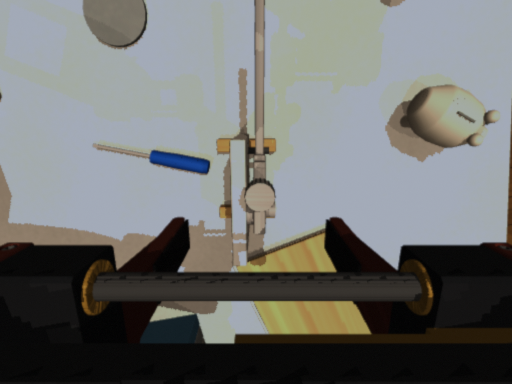

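The wheel's top disc is at about (260,195), roughly 4 px right of the prediction, and the handle runs straight up at u≈260. I'll measure both precisely.

```bash
python3 - <<'E'
from h import *; import pickle
d=pickle.load(open("s1.pkl","rb")); w=d["wrist"]; g=cv2.cvtColor(w["image"],cv2.COLOR_RGB2GRAY)
G=cv2.resize(g[160:235,220:300],None,fx=8,fy=8,interpolation=cv2.INTER_CUBIC)
c=cv2.HoughCircles(cv2.GaussianBlur(G,(0,0),4),cv2.HOUGH_GRADIENT,1,300,param1=60,param2=15,minRadius=90,maxRadius=160)
for x,y,r in c[0]:
    u,v=220+(x+.5)/8-.5,160+(y+.5)/8-.5; p=onz(w,u,v,.224); print(u,v,r/8,p)
# handle edges: columns at several rows
for v in [10,40,70,100]:
    row=cv2.GaussianBlur(w["image"],(3,3),0)[v,245:275].astype(int).sum(1); gr=np.diff(row); a,b=gr.argmin(),gr.argmax()
    a,b=sorted((a,b)); u=245.5+(a+b)/2; print(v,a+245.5,b+245.5,onz(w,u,v,.16))
for n in ["scene","side"]:
    for p in ([.506,-.297,.224],[.510,-.298,.224]): print(n,proj(d[n],p))
G=cv2.cvtColor(G,cv2.COLOR_GRAY2BGR)
for x,y,r in c[0]: cv2.circle(G,(int(x),int(y)),int(r),(0,0,255),1)
D=d["side"]["image"][100:150,275:325,::-1]; S=d["scene"]["image"][225:275,125:175,::-1]
cv2.imwrite("pics/c1.png",np.hstack([G[:400,:400],cv2.resize(np.vstack([D,S]),(200,400),interpolation=cv2.INTER_CUBIC)]))
cv2.imwrite("pics/c1.png",np.hstack([cv2.resize(x,(400,400),interpolation=cv2.INTER_CUBIC) for x in (G[:600,:600],S)]))
E
```

```text
259.875 197.375 14.975 [ 0.5096745  -0.30077247  0.224     ]
10 254.5 264.5 [ 0.54610943 -0.12041376  0.16      ]
40 253.5 264.5 [ 0.54008393 -0.14776213  0.16      ]
70 253.5 264.5 [ 0.53427424 -0.17667142  0.16      ]
100 253.5 263.5 [ 0.52759734 -0.20704568  0.16      ]
scene (np.float64(145.75654032730608), np.float64(242.9037970787319))
scene (np.float64(146.34492067943356), np.float64(244.12316584002247))
side (np.float64(299.20392772046273), np.float64(116.00929121728063))
side (np.float64(297.8451546287191), np.float64(115.51461591223968))
```

View pics/c1.png

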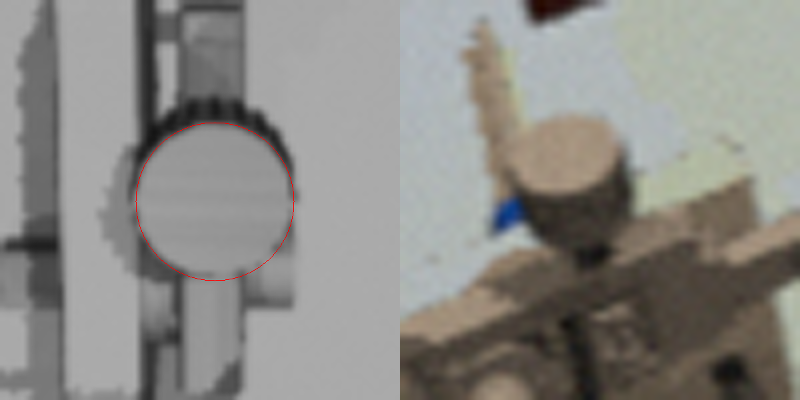

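```bash
python3 - <<'E'
from h import *
manip.move_gripper(.06,5)
manip.line_to([.5085,-.2995,.40],[180,0,78.3],max_speed=.15)
manip.line_to([.5085,-.2995,.377],max_speed=.05)
f0=manip.get_obs()
print(f0["time"],f0["tcp_pos"],f0["wrist_force"],f0["moment"])
for op in (.04,.035,.0325,.031,.030,.029,.026):
    manip.move_gripper(op,5)
    o=manip.get_obs(); df=o["wrist_force"]-f0["wrist_force"]
    a=np.radians(-11.7); print(op,o["gripper_width"],o["finger_force"],"fx' %.2f fy' %.2f"%(df@[np.cos(a),np.sin(a),0],df@[-np.sin(a),np.cos(a),0]),o["time"])
snap("wrist","wrist2")
E
```

```text
6.2917 [ 0.50851198 -0.29951422  0.37678831] [-0.31944861  0.47578323 -0.35957515] [-0.05845249  0.08678389  0.02124117]
0.04 0.03984407817126224 0.0 fx' 0.21 fy' -0.55 6.825
0.035 0.03504975424038703 0.0 fx' 0.84 fy' 0.18 7.15
0.0325 0.032376430697769465 0.0 fx' 0.48 fy' -0.23 7.425
0.031 0.03111118169931136 0.0 fx' 0.59 fy' -0.87 7.6667
0.03 0.030254184537681132 0.201330310665071 fx' 0.89 fy' -0.31 7.8917
0.029 0.030074572187566012 4.999978020787239 fx' 2.31 fy' 0.57 8.1083
0.026 0.029368286788342367 4.999985173344612 fx' 1.55 fy' -0.49 8.325
```

View pics/wrist2.png

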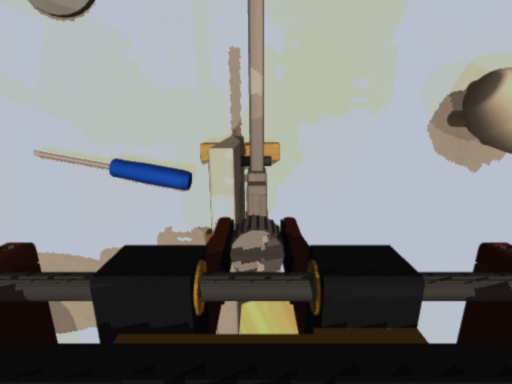

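The fingers straddle the wheel (disc at about (257,248)), centred, with contact at 30 mm. Next I'll roll it clockwise while watching the moment.

```bash
python3 - <<'E'
from h import *
manip.move_gripper(.02,25)
m0=manip.get_obs(); print(m0["time"],m0["gripper_width"],m0["wrist_force"]-0,m0["moment"])
p=[.5085,-.2995,.377]; y=78.3; hit=0
for st in [15,15,6]+[3]*13:
    y-=st; manip.line_to(p,[180,0,y],max_speed=.15)
    o=manip.get_obs(); print("%.1f rolled %.2frad yawact %.1f mz %.3f F %s w %.4f t %.2f"%(y,np.radians(78.3-y),o["tcp_rot"][2],o["moment"][2],np.round(o["wrist_force"],1),o["gripper_width"],o["time"]))
    if abs(o["moment"][2]-m0["moment"][2])>.22: 
        hit+=1
        if hit>=2: break
    if o["time"]>22: break
E
```

```text
8.5917 0.029576656982696802 [ 0.84551828  0.06954841 -0.95084798] [-0.11849032 -0.19438828  0.00886359]
63.3 rolled 0.26rad yawact 63.5 mz -0.053 F [ 2.1 -0.2 -2.2] w 0.0296 t 9.00
48.3 rolled 0.52rad yawact 48.6 mz -0.049 F [ 1.6 -0.1 -1.7] w 0.0295 t 9.41
42.3 rolled 0.63rad yawact 42.6 mz -0.017 F [ 3.4 -0.7 -1.5] w 0.0292 t 9.67
39.3 rolled 0.68rad yawact 39.5 mz 0.062 F [ 3.5 -2.  -2.6] w 0.0293 t 9.92
36.3 rolled 0.73rad yawact 36.5 mz 0.016 F [ 4.1 -2.2 -3. ] w 0.0290 t 10.17
33.3 rolled 0.79rad yawact 33.5 mz 0.011 F [ 5.  -2.8 -3.7] w 0.0294 t 10.42
30.3 rolled 0.84rad yawact 30.5 mz 0.003 F [ 5.  -1.9 -2.3] w 0.0299 t 10.67
27.3 rolled 0.89rad yawact 27.5 mz 0.024 F [ 4.5 -2.4 -4.3] w 0.0296 t 10.92
24.3 rolled 0.94rad yawact 24.5 mz 0.023 F [ 4.5 -2.4 -2.9] w 0.0295 t 11.17
21.3 rolled 0.99rad yawact 21.5 mz -0.010 F [ 4.4 -2.4 -4.4] w 0.0296 t 11.42
18.3 rolled 1.05rad yawact 18.5 mz 0.029 F [ 5.1 -2.6 -3.7] w 0.0296 t 11.67
15.3 rolled 1.10rad yawact 15.5 mz 0.053 F [ 4.5 -2.  -2.8] w 0.0293 t 11.92
12.3 rolled 1.15rad yawact 12.5 mz 0.017 F [ 5.3 -2.8 -2.4] w 0.0296 t 12.17
9.3 rolled 1.20rad yawact 9.5 mz 0.056 F [ 4.1 -3.  -2.4] w 0.0296 t 12.42
6.3 rolled 1.26rad yawact 6.5 mz 0.194 F [ 5.8 -3.1 -3.7] w 0.0292 t 12.67
3.3 rolled 1.31rad yawact 3.5 mz 0.296 F [ 4.8 -4.2 -3.4] w 0.0294 t 12.92
```

```bash
python3 - <<'E'
from h import *
p=[.5085,-.2995,.377]; y=3.3
for st in [3]*6:
    y-=st; manip.line_to(p,[180,0,y],max_speed=.15)
    o=manip.get_obs(); print("%.1f yawact %.1f mz %.3f F %s w %.4f t %.2f"%(y,o["tcp_rot"][2],o["moment"][2],np.round(o["wrist_force"],1),o["gripper_width"],o["time"]))
snap("scene","scene3")
a=cv2.imread("pics/scene0.png")[225:325,95:235];b=cv2.imread("pics/scene3.png")[225:325,95:235]
cv2.imwrite("pics/cmp.png",np.hstack([cv2.resize(x,(400,286),interpolation=cv2.INTER_CUBIC) for x in(a,b)]))
E
```

```text
0.3 yawact 0.5 mz 0.355 F [ 4.7 -3.6 -4.3] w 0.0292 t 13.17
-2.7 yawact -2.4 mz 0.349 F [ 4.4 -3.  -3.9] w 0.0295 t 13.42
-5.7 yawact -5.5 mz 0.342 F [ 3.9 -3.7 -3.2] w 0.0297 t 13.67
-8.7 yawact -8.5 mz 0.416 F [ 1.9 -3.9 -1.5] w 0.0291 t 13.92
-11.7 yawact -11.5 mz 0.399 F [ 1.1 -4.1 -0.8] w 0.0299 t 14.17
-14.7 yawact -14.5 mz 0.403 F [ 1.4 -5.7  0.5] w 0.0296 t 14.42
```

View pics/cmp.png

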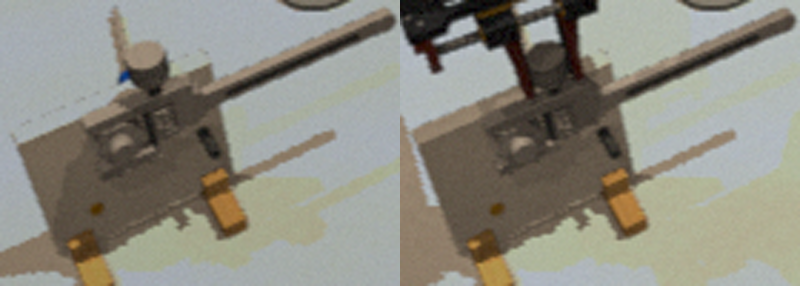

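The torque has levelled off at 0.4 N·m with the fingers slipping, so the jaws are on the nut. The picture shows the handle still level. Next I'll release and press the handle.

```bash
python3 - <<'E'
from h import *
manip.move_gripper(.06,5)
manip.line_to([.5085,-.2995,.45],max_speed=.15)
manip.move_gripper(0.0,20)
yd=np.array([np.cos(np.radians(78.4)),np.sin(np.radians(78.4))])
nut=np.array([.5085,-.2995])-.037*yd
def tip(th,dz=0): return [*(nut+yd*(.2*np.cos(th)+.01*np.sin(th))), .15-.2*np.sin(th)+.01*np.cos(th)+.182+dz]
manip.movep(tip(0,.10),[180,0,78.3])
manip.line_to(tip(0,.012),max_speed=.1)
o=manip.get_obs(); f0=o["wrist_force"]; print(o["time"],f0,o["tcp_pos"])
for th in np.r_[0:.40:.05,.4:.60:.015]:
    manip.line_to(tip(th),max_speed=.06)
    o=manip.get_obs(); f=o["wrist_force"]-f0
    print("%.3f z %.4f F %s t %.2f"%(th,o["tcp_pos"][2]-.182,np.round(f,1),o["time"]))
    if f[2]>18 or o["time"]>34: break
snap("scene","scene4")
a=cv2.imread("pics/scene4.png")[205:325,95:255]
cv2.imwrite("pics/push.png",cv2.resize(a,(640,480),interpolation=cv2.INTER_CUBIC))
E
```

```text
19.0 [-0.08982877 -0.50703916  0.72450724] [ 0.54157459 -0.13992067  0.35456639]
0.000 z 0.1596 F [-0.5  0.6 -1. ] t 19.35
0.050 z 0.1494 F [ 0.1  1.2 -0.8] t 19.67
0.100 z 0.1394 F [-0.2  0.9 -1.1] t 19.98
0.150 z 0.1294 F [ 0.1 -0.1 -0.8] t 20.30
0.200 z 0.1195 F [-0.1  0.4 -0.7] t 20.62
0.250 z 0.1097 F [-0.2  0.8 -0. ] t 20.93
0.300 z 0.0999 F [-0.   0.1 -0.9] t 21.25
0.350 z 0.0903 F [-0.   0.8 -1.3] t 21.57
0.400 z 0.0808 F [ 0.5 -0.2 -0.4] t 21.88
0.415 z 0.0784 F [-0.5  0.5 -1. ] t 22.13
0.430 z 0.0756 F [-0.   1.2 -0. ] t 22.38
0.445 z 0.0728 F [ 0.2  1.3 -0.3] t 22.63
0.460 z 0.0700 F [1.3 1.7 0.5] t 22.88
0.475 z 0.0673 F [-0.5  1.4 -1.1] t 23.13
0.490 z 0.0662 F [-3.   7.  16.7] t 23.38
0.505 z 0.0653 F [-6.1 14.5 36.5] t 23.63
```

View pics/push.png

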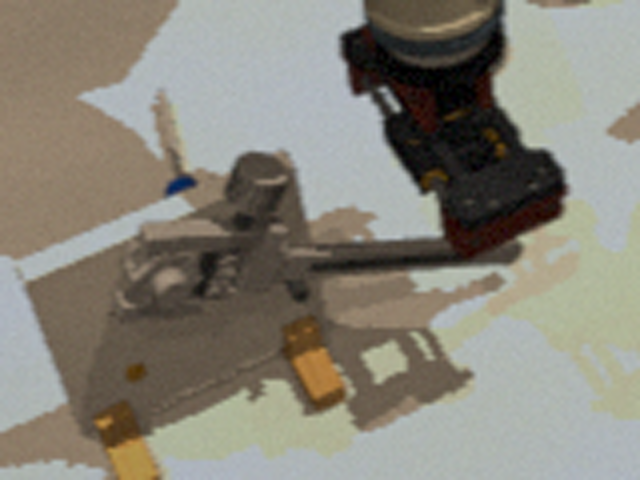

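The handle rests on its stop pin, and the force rose sharply at about 0.49 rad. I'll retreat and check.

```bash
python3 - <<'E'
from h import *
p=manip.get_obs()["tcp_pos"]
manip.line_to([p[0],p[1],.26],max_speed=.1)
manip.line_to([p[0],p[1],.45],max_speed=.2)
manip.movep([.30,-.30,.50],[180,0,78.3])
manip.sleep(.5); print(manip.get_obs()["time"])
snap("scene","scene5"); snap("side","side5")
c=lambda n:cv2.resize(cv2.imread(f"pics/{n}.png")[145:345,90:350],(400,300),interpolation=cv2.INTER_CUBIC)
cv2.imwrite("pics/fin.png",np.hstack([c("scene0"),c("scene5")]))
E
```

```text
26.6833
```

View pics/fin.png

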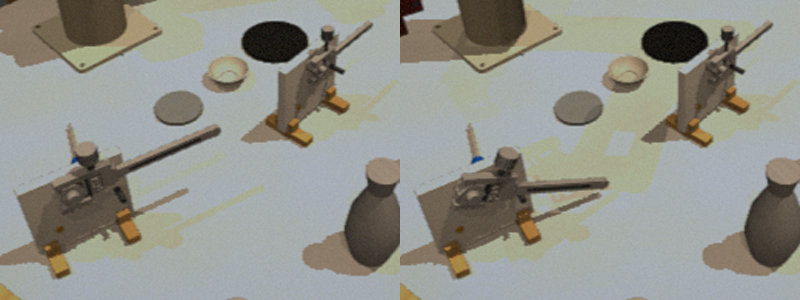

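The handle stays down on its pin, the front hasn't moved, and the smaller wrench is as it was.

```bash
python3 -c "
from plant import manip
print(manip.job_done())"
```

```text
the job is handed in; nothing more can be done
None
```

I rolled the larger wrench's worm clockwise until the jaws met the nut, pressed the handle to its stop pin and let go, then handed the job in at about 27 s. The smaller wrench was not touched. I inferred the nut's turn from the jaws' fit and the handle's swing, and did not measure it directly.

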